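# Weigh a rock core plug on the laboratory balance

### The job

The laboratory balance is asleep with its empty weighing dish on the pan: press the round power key to wake it, then the long tare bar to zero it with the dish on. Then gently stand the longer of the two stone core plugs upright in the dish, let go, and press the large square key at the right-hand end to print its weight. Press the keys one at a time, leave the small menu key unpressed, do not press power or tare again once you have taken up the plug, and leave the other things on the bench where they are.

Things in the scene. Friction and masses are not known exactly. Their poses are not given: they have to be found in the camera images.
- balance: White laboratory balance, fixed, 300 deep (x) x 230 wide (y), case 75 mm high. Origin on the bench under its middle; x points from the key strip (low front, facing the robot) to the back, y to the left as seen from the keys, z up. 125 mm in front of the origin four grey keys stand in a row on a flat strip 50 mm up, key tops 58 mm up; behind them a sloping blank display, then the pan.
- power_key_top (a point): Centre of the top of the round power key (22 mm across) at the left end of the row, y = +88 mm on the balance.
- tare_key_top (a point): Centre of the top of the long tare bar (56 x 18 mm), second from the left, y = +26 mm.
- menu_key_top (a point): Centre of the top of the small round menu key (14 mm across), third from the left, y = -37 mm. Not to be pressed.
- print_key_top (a point): Centre of the top of the square print key (24 x 24 mm), right end of the row, y = -86 mm.
- power_key (a joint): Travel of the power key in m: 0 up, 0.005 fully down. Straight down against a spring that starts at 1.5 N and takes 4.5 N at the bottom; it counts as pressed beyond 0.003 and comes up by itself.
- tare_key (a joint): Travel of the tare bar, same spring and travel.
- menu_key (a joint): Travel of the menu key, same spring and travel.
- print_key (a joint): Travel of the print key, same spring and travel.
- pan: Square stainless weighing pan 160 x 160 mm, 55 mm behind the balance's origin. Origin at the centre of its top face, 85 mm above the bench; axes as the balance. It gives under load, 0.33 mm per newton and at most 5 mm.
- dish: Round aluminium weighing dish lying loose on the pan: 120 mm outside diameter, 18 mm high, wall 3 mm, floor 3 mm thick and flat, about 70 g. Origin at the centre of its underside, z up.
- dish_floor (a point): Centre of the upper face of the dish's floor; the clear flat floor is 114 mm across.
- long_plug_center (a point): Middle (half-way up) of the longer stone core plug: a plain upright cylinder 38 mm in diameter and 80 mm tall, about 220 g, standing on the bench; z along its axis.
- long_plug: The same longer plug; origin at the centre of its lower end face, z up its axis.
- short_plug_center (a point): Middle of the shorter stone core plug, same stone, 38 mm in diameter and 50 mm tall, standing on the bench. A bystander.
- jar_center (a point): Middle of a capped glass specimen jar, 52 mm in diameter and 72 mm tall, standing on the bench. A bystander.
- brush_grip (a point): Point on the handle of a small brush, 160 mm long, lying on the bench to the left of the balance. A bystander.
Mind the look-alikes: they are no part of the job. Leave any black or turquoise look-alike of the long_plug alone.

How it is judged:
By the outcome, as a careful person would: the job done as asked, in the order asked, and still so for the second after the job is handed in, with the robot touching nothing.
It also fails if it takes over 61 s, if anything falls off the work surface, if the arm or the gripper's body presses on something with over 40 N, if the wrist force passes 120 N, or if a joint passes its speed limit or range.

### The arm

A 6-joint arm with a two-finger parallel gripper is mounted at the origin on the work surface. World frame = base frame: x ahead of the robot, y to its left, z up, the work surface at z = 0. Lengths are in mm, angles in rad, forces in N, time in s.
With the tool pointing down it reaches from about 275 to 750 mm from the base axis. Payload 10.2 kg.
Tool frame: the origin (TCP) lies at the very end of the fingers, on their centre line; the grasp point (between the pads) lies ctrl.grip_depth behind it (ctrl.grip_depth is the distance from the TCP to the grasp point, in mm); z points along the fingers, y is the direction in which the jaws open and shut (so a half turn about z gives the same grasp; the last joint's range is limited). The gripper opens to 85 mm and grips with 20 to 120 N. Pads are 22 mm wide; open, the fingers measure 114 mm over their backs; the gripper's body (76 mm by 85 mm) begins 54 mm behind the grasp point. The pads swing forward as they close: fully open they stand 13 mm farther back than shut.
Start: joints at [0.945, 0.313, 1.498, -0, 1.331, -0.223], TCP at [205.811, 482.983, 207.694] pointing down, gripper open.
Joint ranges: [-2.94, 2.94], [-0.97, 2.17], [0.19, 2.56], [-1.23, 4.37], [0.02, 3.11], [-2.88, 2.88]. Speed limits (rad/s): [2.39, 2.39, 3.01, 3.14, 3.14, 3.14].

### API

Orientations are given as a unit quaternion [w, x, y, z].
In Python, from rig import telemetry, eyes, ctrl, nets gives the robot as it stands. The module is installed in compiled form; this text tells all that it offers.
- The arm moves only by the tool drive_tool, never from a script. Its argument "series" is text: rows parted by semicolons, each of 7 numbers parted by spaces: the shift along the tool's x, y, z normalised to -1 to 1, where 1 is 0.12 m, then the turn, a rotation vector about the tool's x, y, z normalised to -1 to 1, where 1 is 0.5 rad, then the opening, from 0 (shut) to 1 (fully open). In form: tx ty tz wx wy wz hand; .... A call has 1 to 20 rows; each row is the pose to reach, as a shift and turn from the pose measured when the call began, along the tool's axes at that moment; what a row does not reach only later rows make up. A row lasts 1/10 s, in which the tool goes at most 50 mm and 8.59 degrees, less where a joint would pass 70% of its speed; a pose out of reach is approached as far as the arm can. A call with a number of a shift or a turn outside -1 to 1 is refused whole. A call with a gripper value outside its range is refused whole. The fingers move at their own pace and stop on an object; "newtons" is the grip in N (left out, the last holds). Time passes only in rows, so rows that repeat a pose let the fingers close. It gives the time, the measured TCP pose, the force and the opening at its end, in the units of the state.
- telemetry.sense(): the state, without advancing time (a new reading comes with each control period).
- eyes.capture(name): name is "scene" or "top" or "wrist"; returns a dict with "frame" (400x640x3 uint8, red, green, blue), "fx", "fy", "cx", "cy" (pixels), "D" ([k1, k2, p1, p2, k3] as OpenCV has them; the pictures are not rectified), "view" (4x4, takes a point from world to camera coordinates). Camera axes: x right, y up, looking along -z (the intrinsics and any distortion apply to the point x, -y, -z); pixel columns grow to the right and rows downward; lengths in mm; the calibration is good to about 2 mm. A picture is of the moment at which its call begins. There is no depth.
- ctrl.finish_job(): hands the job in, once; it reports no verdict.
Trained networks look in a picture, given as the dict that the camera call returned (one of the last four; its "shot" number tells which), for a name from the list of things; names that differ only in an ending like _2 or _b are one class to them, and where a whole thing is asked for, a point or a joint stands for the part that bears it (a point fixed in the world has none). Each returns a list of dicts, best first, with "confidence" (0 to 1); they miss things now and then, are a little off and sometimes report something else, mostly with a low value. They report only what shows in the picture. A call takes as long as a camera call. They do not tell look-alikes from the thing itself.
- nets.spot_in(name, picture): "rect" ([left, top, right, bottom] in pixels, round what is visible of it).
The state is a dict: "time_s": time; "joints": joint angles; "dq": joint speeds; "tau": joint torques, N m; "eef_pos": TCP position; "ee_rot": TCP orientation; "force": force on the tool from outside, world axes, zero at the start; "wrist_torque": the same for the moment, N m; "grip_width": opening from 0.0 (shut) to 1.0 (fully open).
Only numpy, scipy, OpenCV 4.12 (cv2) and the standard library are available. Lean on these libraries where they do the work, as an engineer would, in place of code of your own. Each camera call takes 0.05 s, during which the arm holds its last target. There are 200 camera calls.

## Working session

There is one attempt and no reset: what is moved stays moved. The work goes in short steps, Python scripts to look and compute and a tool call to move; the robot and the scene stay as the last step left them, time stands still between calls to the robot, and variables do not carry over. Pictures are saved under pics/ and viewed, about 8 in all and at most 12, crops included, and the job is handed in when it is done.

Besides the shell and the picture viewer there is one more tool, called as name(argument=value, ...) on one line, values as JSON. drive_tool: Moves the arm, as the interface text tells. Scaled input: -1 to 1 covers 0.12 m each way for a shift and 0.5 rad each way for a turn. Its arguments: {"type":"object","properties":{"series":{"type":"string"},"newtons":{"type":"number"}},"required":["series"]}

```bash
mkdir -p pics; cat > h.py <<'E'
import numpy as np,cv2
from rig import telemetry,eyes,ctrl,nets
def K(p): return np.array([[p['fx'],0,p['cx']],[0,p['fy'],p['cy']],[0,0,1.]])
F=np.diag([1,-1,-1.])
def ray(p,uv):
    n=cv2.undistortPoints(np.array([[uv]],float),K(p),np.array(p['D'],float))[0,0]
    V=np.array(p['view']);R=V[:3,:3];o=-R.T@V[:3,3]
    return o,R.T@F@np.array([n[0],n[1],1])
def atz(p,uv,z):
    o,d=ray(p,uv);return o+d*(z-o[2])/d[2]
def proj(p,P):
    V=np.array(p['view']);c=F@(V[:3,:3]@np.array(P,float).reshape(-1,3).T+V[:3,3:4])
    return cv2.projectPoints(c.T.reshape(-1,1,3),np.zeros(3),np.zeros(3),K(p),np.array(p['D'],float))[0].reshape(-1,2)
def save(p,n): cv2.imwrite('pics/'+n,p['frame'][:,:,::-1])
E
python3 - <<'E'
from h import *
print(telemetry.sense(),ctrl.grip_depth)
for c in ['top','scene']:
    p=eyes.capture(c);save(p,c+'1.png')
    V=np.array(p['view']);print(c,-V[:3,:3].T@V[:3,3],p['fx'])
    for n in ['balance','power_key_top','tare_key_top','menu_key_top','print_key_top','pan','dish','long_plug','short_plug_center','jar_center','brush_grip']:
        print(n,[(np.round(r['rect']).tolist(),round(r['confidence'],2)) for r in nets.spot_in(n,p)][:4])
E
```

```text
{'time_s': 0.0, 'joints': array([ 9.44602828e-01,  3.13456835e-01,  1.49845582e+00,  3.00951372e-05,
        1.33099699e+00, -2.23423478e-01]), 'dq': array([ 0.00012567, -0.00084523, -0.00109887,  0.00173317,  0.00150125,
       -0.00024948]), 'tau': array([ 1.36968396e-03, -4.12268436e+01, -2.59742242e+01, -1.06070393e-04,
        4.07300729e-03,  4.25013070e-05]), 'eef_pos': array([205.62288102, 482.74021539, 207.12454738]), 'ee_rot': array([-2.84712914e-04,  2.00030010e-01,  9.79789549e-01, -5.93945243e-04]), 'force': array([0.12770111, 0.37399339, 0.79566984]), 'wrist_torque': array([0.04359629, 0.04445255, 0.00371722]), 'grip_width': 0.9985010458689523} 18.700000000000003
top [3.76950751e+02 7.05132185e-01 1.52296119e+03] 464.20985465367227
balance [([274.0, 132.0, 359.0, 233.0], 0.85)]
power_key_top []
tare_key_top [([303.0, 218.0, 323.0, 226.0], 0.66), ([296.0, 146.0, 332.0, 181.0], 0.5)]
menu_key_top [([429.0, 216.0, 446.0, 230.0], 0.47)]
print_key_top []
pan [([284.0, 136.0, 341.0, 193.0], 0.78)]
dish [([296.0, 143.0, 334.0, 182.0], 0.7)]
long_plug [([456.0, 224.0, 474.0, 23
[... 278 characters left out ...]
ip [([176.0, 198.0, 213.0, 241.0], 0.86)]
scene [1125.18005487   70.25808685  893.70225276] 380.87624384743833
balance [([287.0, 191.0, 393.0, 299.0], 0.77)]
power_key_top []
tare_key_top [([304.0, 218.0, 376.0, 281.0], 0.71), ([327.0, 192.0, 349.0, 198.0], 0.45)]
menu_key_top []
print_key_top [([297.0, 194.0, 303.0, 202.0], 0.59)]
pan [([303.0, 220.0, 378.0, 283.0], 0.8)]
dish [([312.0, 221.0, 364.0, 270.0], 0.69)]
long_plug [([169.0, 164.0, 189.0, 190.0], 0.65), ([196.0, 168.0, 220.0, 196.0], 0.63), ([199.0, 198.0, 218.0, 224.0], 0.6)]
short_plug_center [([250.0, 168.0, 265.0, 182.0], 0.66)]
jar_center [([238.0, 194.0, 256.0, 223.0], 0.81)]
brush_grip [([454.0, 202.0, 508.0, 241.0], 0.59)]
```

```bash
python3 -c "
import cv2,numpy as np
a=cv2.imread('pics/top1.png');b=cv2.imread('pics/scene1.png')
print(a.shape)"
```

```text
(400, 640, 3)
```

View pics/top1.png

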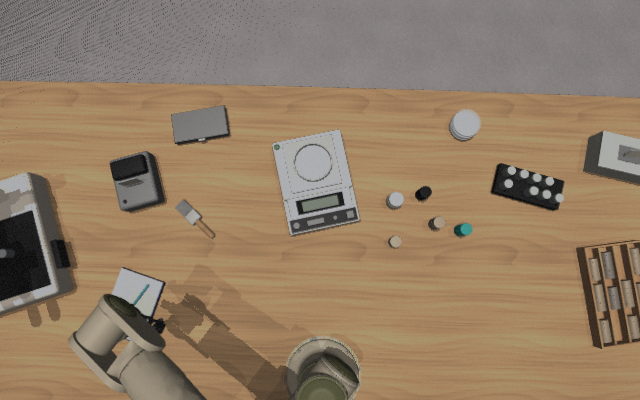

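View pics/scene1.png

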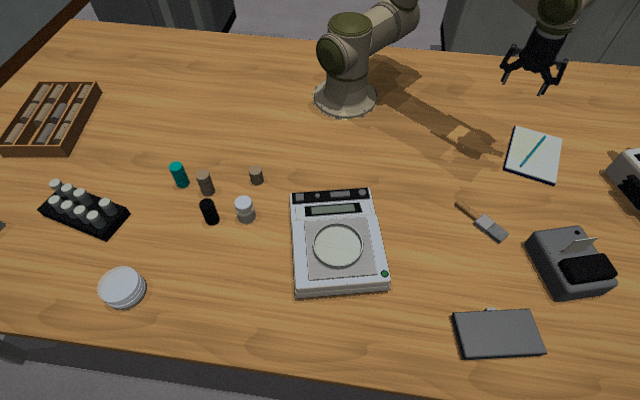

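The top view shows the balance at (316,182) with its keys along row ~220. The long stone plug is at (437,223), the short plug at (395,242), black and turquoise look-alikes at (424,193) and (464,230), and the jar at (396,200). Next I'll enlarge the balance and plug area and estimate rough positions.

```bash
python3 - <<'E'
from h import *
p=eyes.capture('top');s=eyes.capture('scene')
c=p['frame'][120:255,265:425,::-1];cv2.imwrite('pics/crop.png',cv2.resize(c,(800,675)[:2],interpolation=cv2.INTER_CUBIC)[:600])
print('dish',atz(p,(314,162.5),95),atz(s,(338,245.5),95))
print('pan',atz(p,(312.5,164.5),85))
# plug: two-ray triangulation of centre
def tri(a,b):
    o1,d1=ray(p,a);o2,d2=ray(s,b)
    A=np.stack([d1,-d2],1);t=np.linalg.lstsq(A,o2-o1,rcond=None)[0]
    return o1+t[0]*d1,o2+t[1]*d2
print('long',tri((436,222.5),(205.5,182)),'short',tri((395.5,241.5),(257.5,175)))
print('jar',tri((395,201),(246,208.5)))
E
```

```text
dish [666.40912664  41.88784304  95.        ] [671.78698284  49.43115317  95.        ]
pan [661.89469536  46.70163443  85.        ]
long (array([ 492.67965143, -352.6839186 ,   44.62441134]), array([ 492.09765213, -350.81611315,   44.13236099])) short (array([ 429.40990379, -226.53350546,   23.895645  ]), array([ 427.50065237, -217.61028602,   22.47618876]))
jar (array([ 559.53532974, -222.01294993,   34.55066714]), array([ 558.20890183, -216.36420992,   33.54270475]))
```

View pics/crop.png

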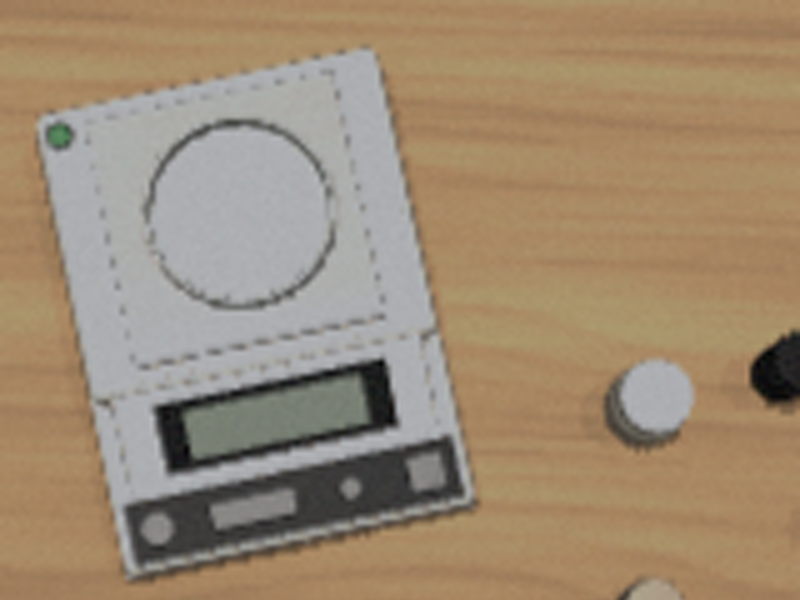

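The crop shows the power key at (158,528), tare at (254,508), menu at (351,488), print at (428,470), and the dish centre at (240,214).

```bash
python3 - <<'E'
from h import *
from scipy.spatial.transform import Rotation as R
p=eyes.capture('top')
f=lambda u,v:(265+u/5-.4,120+v/5-.4)
k=np.array([atz(p,f(*c),58) for c in [(158,528),(254,508),(351,488),(428,470)]])
print(k.round(1),np.diff(k[:,1]))
y=np.array([88,26,-37,-86])
d=k[0]-k[3];yaw=np.arctan2(-d[0],d[1]);print('yaw',yaw, np.linalg.norm(d))
ax=np.array([np.cos(yaw),np.sin(yaw)]);ay=np.array([-ax[1],ax[0]])
O=np.mean([q[:2]+125*ax-yy*ay for q,yy in zip(k,y)],0)
print('O',O,'pan',O+55*ax,'dish',atz(p,f(240,214),100))
s=telemetry.sense();q=s['ee_rot'];r=R.from_quat(q[[1,2,3,0]]);print(r.as_matrix().round(3))
print('tool shift to keys', r.inv().apply(np.array([k[1:3].mean(0)[0]-20,k[1:3].mean(0)[1],220])-s['eef_pos'])/120)
w=eyes.capture('wrist');V=np.array(w['view']);C=-V[:3,:3].T@V[:3,3];print('wrist cam in tool',r.inv().apply(C-s['eef_pos']),w['fx'],(r.inv().as_matrix()@V[:3,:3].T).round(2))
E
```

```text
[[471.   93.   58. ]
 [485.3  32.7  58. ]
 [499.7 -28.2  58. ]
 [512.5 -76.7  58. ]] [-60.22272555 -60.98624218 -48.49458771]
yaw 0.2397971753393193 174.70246255453029
O [613.02557216  37.05424825] pan [666.45181133  50.11705681] dish [665.59040895  46.11799893 100.        ]
[[-0.92   0.392  0.   ]
 [ 0.392  0.92   0.   ]
 [-0.     0.    -1.   ]]
tool shift to keys [-3.61511236 -2.81415817 -0.10246314]
wrist cam in tool [  77.99926267    0.51998316 -166.13111468] 283.20266224049954 [[ 0.    0.95  0.31]
 [ 1.   -0.   -0.  ]
 [-0.    0.31 -0.95]]
```

drive_tool(series="-1 -0.8 -0.1 0 0 0 0; -1 -0.8 -0.1 0 0 0 0; -1 -0.8 -0.1 0 0 0 0; -1 -0.8 -0.1 0 0 0 0", newtons=40)

```text
time_s: 1.8
eef_pos: [280.6, 344.5, 220.3]
ee_rot: [0.001, 0.202, 0.979, 0.0]
force: [0.4, 1.0, -0.0]
grip_width: 0.33
```

drive_tool(series="-1 -0.8 0 0 0 0 0; -1 -0.8 0 0 0 0 0; -1 -0.8 0 0 0 0 0; -1 -0.8 0 0 0 0 0")

```text
time_s: 2.2
eef_pos: [354.6, 205.7, 220.6]
ee_rot: [0.001, 0.205, 0.979, -0.0]
force: [0.3, 1.0, -0.1]
grip_width: 0.003
```

drive_tool(series="-1 -0.8 0 0 0 -1 0; -1 -0.8 0 0 0 -1 0; -1 -0.8 0 0 0 -1 0; -1 -0.8 0 0 0 -1 0; -1 -0.8 0 0 0 -1 0")

```text
time_s: 2.7
eef_pos: [427.3, 67.8, 220.6]
ee_rot: [0.001, -0.044, 0.999, -0.001]
force: [-0.9, -0.3, 0.9]
grip_width: -0.005
```

```bash
cat >> h.py <<'E'
from scipy.spatial.transform import Rotation as R
def go(P,yaw=None):
    "shift (units) to world P, turn to tool-x heading yaw, tool down"
    s=telemetry.sense();q=s['ee_rot'];r=R.from_quat(q[[1,2,3,0]])
    out=(r.inv().apply(np.array(P)-s['eef_pos'])/120).round(3)
    print('t',round(s['time_s'],2),'pos',s['eef_pos'].round(1),'F',s['force'].round(1),'grip',round(s['grip_width'],3),'shift',out,end=' ')
    if yaw is not None:
        x=np.array([np.cos(yaw),np.sin(yaw),0]);z=np.array([0,0,-1.]);g=R.from_matrix(np.stack([x,np.cross(z,x),z],1))
        print('turn',((r.inv()*g).as_rotvec()/.5).round(3),end='')
    print()
E
python3 -c "
from h import *
go([478,0,220],np.pi+.24)"
```

```text
t 2.7 pos [427.3  67.8 220.6] F [-0.9 -0.3  0.9] grip -0.005 shift [-0.372 -0.6    0.007] turn [-0.003  0.004 -0.304]
```

drive_tool(series="-0.37 -0.6 0 0 0 -0.3 0; -0.37 -0.6 0 0 0 -0.3 0; -0.37 -0.6 0 0 0 -0.3 0; -0.37 -0.6 0 0 0 -0.3 0")

```text
time_s: 3.1
eef_pos: [477.7, 0.9, 220.4]
ee_rot: [0.001, -0.118, 0.993, -0.0]
force: [0.6, 0.6, 0.0]
grip_width: 0.002
```

```bash
python3 -c "
from h import *
go([478,0,220],np.pi+.24)
w=eyes.capture('wrist');save(w,'w1.png')
ax=np.array([np.cos(.24),np.sin(.24)]);ay=np.array([-ax[1],ax[0]]);O=np.array([613,37])
for y in [88,26,-37,-86]: print(proj(w,[*(O-125*ax+y*ay),58]).round(1))
np.savez('w1.npz',**{k:np.array(v) for k,v in w.items()})
"
```

```text
t 3.1 pos [477.7   0.9 220.4] F [0.6 0.6 0. ] grip 0.002 shift [-0.    -0.008  0.004] turn [-0.001  0.002 -0.006]
[[393.9 186.5]]
[[342.5 186.6]]
[[290.3 186.7]]
[[249.7 186.9]]
```

View pics/w1.png

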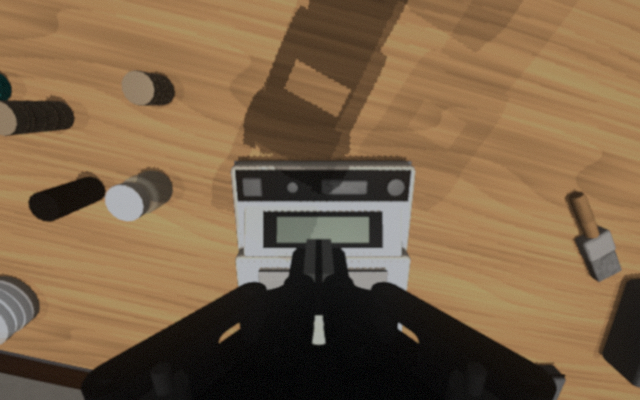

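The wrist picture shows print at (252,187), menu at (292,187), tare at (344,187) and power at (396,187). These are within about 2 px of the prediction, so I shift the balance origin by ~1 mm in y.

```bash
python3 -c "
from h import *
for P in ([470.7,93.8,110],[485.4,33.6,110],[512,-75.2,110]): go(P,np.pi+.24)
"
```

```text
t 3.15 pos [477.5   1.4 220.6] F [-0.4  0.3  0.3] grip 0.003 shift [-0.126  0.763  0.921] turn [-0.002  0.003 -0.004]
t 3.15 pos [477.5   1.4 220.6] F [-0.4  0.3  0.3] grip 0.003 shift [-0.126  0.246  0.922] turn [-0.002  0.003 -0.004]
t 3.15 pos [477.5   1.4 220.6] F [-0.4  0.3  0.3] grip 0.003 shift [-0.128 -0.687  0.923] turn [-0.002  0.003 -0.004]
```

drive_tool(series="-0.126 0.763 0.6 0 0 0 0; -0.126 0.763 0.92 0 0 0 0; -0.126 0.763 0.92 0 0 0 0; -0.126 0.763 0.92 0 0 0 0; -0.126 0.763 0.92 0 0 0 0; -0.126 0.763 0.92 0 0 0 0")

```text
time_s: 3.75
eef_pos: [471.4, 93.9, 111.6]
ee_rot: [0.002, -0.119, 0.993, -0.001]
force: [-1.6, -0.3, -0.8]
grip_width: 0.003
```

```bash
python3 -c "
from h import *
go([470.7,93.8,54],np.pi+.24)
w=eyes.capture('wrist');save(w,'w2.png')
"
```

```text
t 3.75 pos [471.4  93.9 111.6] F [-1.6 -0.3 -0.8] grip 0.003 shift [0.008 0.001 0.48 ] turn [-0.003  0.008 -0.004]
```

View pics/w2.png

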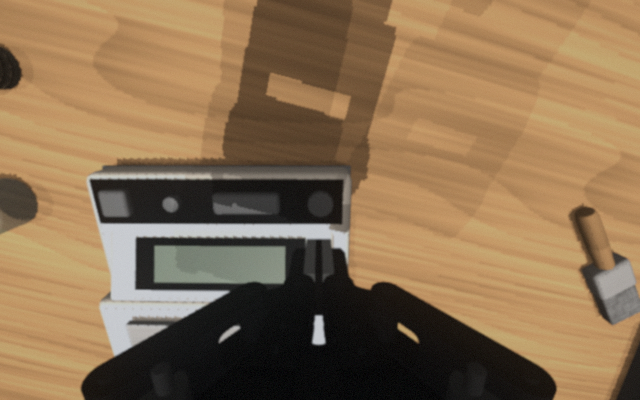

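The power key is at (320,203), in the same column as the fingertips (319), so they line up. Pressing now.

drive_tool(series="0.007 0 0.2 0 0 0 0; 0.007 0 0.4 0 0 0 0; 0.007 0 0.44 0 0 0 0; 0.007 0 0.465 0 0 0 0; 0.007 0 0.48 0 0 0 0; 0.007 0 0.48 0 0 0 0; 0.007 0 0.48 0 0 0 0")

```text
time_s: 4.5
eef_pos: [471.4, 93.4, 54.8]
ee_rot: [0.003, -0.118, 0.993, -0.001]
force: [0.4, 0.2, -0.4]
grip_width: -0.001
```

```bash
python3 -c "
from h import *
go([470.7,93.8,53.5],np.pi+.24)
w=eyes.capture('wrist')
go([470.7,93.8,53.5],np.pi+.24)
save(w,'w3.png')
print(telemetry.sense())
p=eyes.capture('top');c=p['frame'][120:255,265:425,::-1];cv2.imwrite('pics/w4.png',np.vstack([cv2.resize(c,(640,540))[200:],w['frame'][150:400,:,::-1]]))
"
```

```text
t 4.5 pos [471.4  93.4  54.8] F [ 0.4  0.2 -0.4] grip -0.001 shift [0.005 0.005 0.011] turn [-0.004  0.011 -0.005]
t 4.55 pos [471.3  93.4  54.7] F [-0.4 -0.4  0. ] grip 0.002 shift [0.004 0.005 0.01 ] turn [-0.004  0.01  -0.005]
{'time_s': 4.55, 'joints': array([-4.85903474e-02,  4.02267556e-01,  1.81852605e+00, -6.02217189e-04,
        9.15224357e-01, -1.85661126e+00]), 'dq': array([-0.00013208,  0.00339836,  0.00417491, -0.00084954, -0.00199201,
        0.0001182 ]), 'tau': array([-3.22126597e-02, -3.95605874e+01, -2.02219892e+01, -1.96217843e-03,
       -1.13654512e-02,  1.36852168e-04]), 'eef_pos': array([471.32060455,  93.38445811,  54.66136956]), 'ee_rot': array([ 2.70866336e-03, -1.18515508e-01,  9.92948260e-01, -6.99746211e-04]), 'force': array([-0.43176768, -0.38875036,  0.0022418 ]), 'wrist_torque': array([-0.00986141,  0.02192797,  0.02228557]), 'grip_width': 0.002190367800820533}
```

View pics/w4.png

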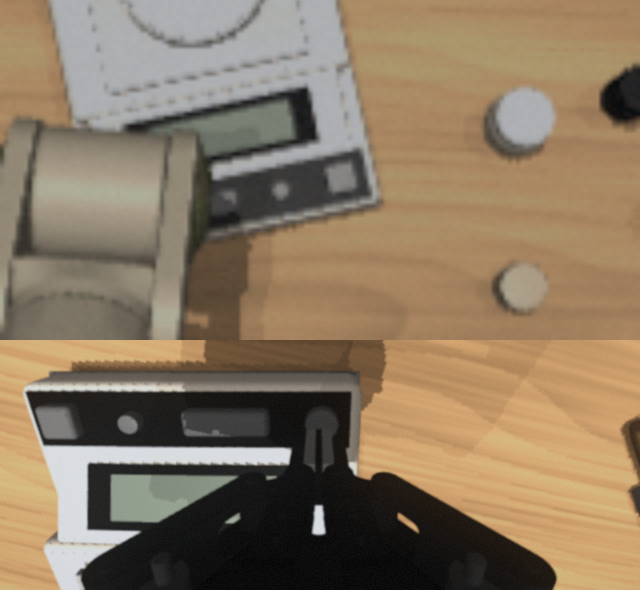

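The fingertips are over the power key (320,425 in the composite), but no contact force reads yet. I'll creep down.

drive_tool(series="0.004 0 0.005 0 0 0 0; 0.004 0 0.015 0 0 0 0; 0.004 0 0.015 0 0 0 0")

```text
time_s: 4.9
eef_pos: [470.7, 93.3, 52.6]
ee_rot: [0.002, -0.119, 0.993, -0.001]
force: [-0.4, -0.1, 0.7]
grip_width: 0.002
```

```bash
python3 -c "
from h import *
go([470.7,93.8,53.5],np.pi+.24)
w=eyes.capture('wrist');s=telemetry.sense()
print('tcp px',proj(w,s['eef_pos']),'key px', proj(w,[470.7,93.8,58]),'row obs key ~233')
"
```

```text
t 4.9 pos [470.7  93.3  52.6] F [-0.4 -0.1  0.7] grip 0.002 shift [-0.001  0.004 -0.008] turn [-0.004  0.009 -0.005]
tcp px [[318.61396482 233.22112927]] key px [[319.4170195 237.0559226]] row obs key ~233
```

drive_tool(series="0 0 0.01 0 0 0 0; 0 0 0.01 0 0 0 0; 0 0 0.01 0 0 0 0")

```text
time_s: 5.25
eef_pos: [470.7, 93.3, 51.4]
ee_rot: [0.002, -0.119, 0.993, -0.001]
force: [-0.3, -0.4, 0.2]
grip_width: -0.001
```

drive_tool(series="0 0 0.01 0 0 0 0; 0 0 0.01 0 0 0 0; 0 0 0.01 0 0 0 0")

```text
time_s: 5.55
eef_pos: [470.7, 93.3, 50.2]
ee_rot: [0.002, -0.119, 0.993, -0.001]
force: [1.0, 0.6, 0.3]
grip_width: -0.004
```

drive_tool(series="0 0 0.01 0 0 0 0; 0 0 0.01 0 0 0 0; 0 0 0.01 0 0 0 0")

```text
time_s: 5.85
eef_pos: [470.7, 93.3, 48.9]
ee_rot: [0.002, -0.119, 0.993, -0.001]
force: [0.4, 0.2, 0.8]
grip_width: -0.001
```

```bash
python3 -c "
from h import *
w=eyes.capture('wrist');c=w['frame'][190:310,220:380,::-1]
cv2.imwrite('pics/w5.png',cv2.resize(c,(800,600),interpolation=cv2.INTER_CUBIC))
go([470.7,93.8,53.5])
s=telemetry.sense()
print('tcp px',proj(w,s['eef_pos']),'keys px', proj(w,[470.7,93.8,58]),proj(w,[485.4,33.6,58]),proj(w,[485.4,33.6,50]))
"
```

```text
t 5.9 pos [470.7  93.3  49. ] F [0.1 0.1 0.3] grip 0.006 shift [-0.001  0.004 -0.038] 
tcp px [[318.62968714 233.20879173]] keys px [[319.4279536  239.73254802]] [[218.78876683 239.63269533]] [[222.93811447 233.99467547]]
```

View pics/w5.png

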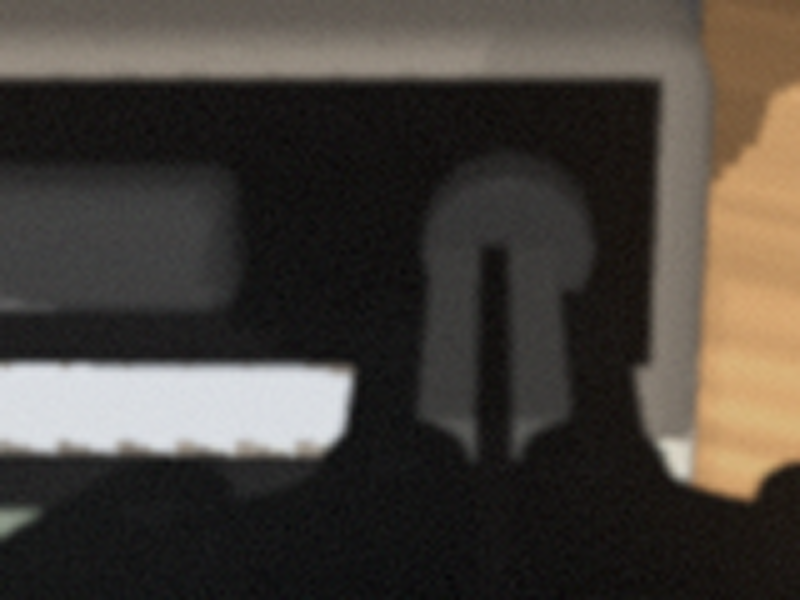

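The tip shows at crop (495,240), 5 px below the projected TCP. The real fingertips therefore end roughly 7 to 9 mm short of the TCP. I'll continue creeping down until I see force.

drive_tool(series="0 0 0.01 0 0 0 0; 0 0 0.01 0 0 0 0")

```text
time_s: 6.1
eef_pos: [470.6, 93.3, 47.6]
ee_rot: [0.002, -0.119, 0.993, -0.001]
force: [-0.7, 0.0, -0.3]
grip_width: 0.002
```

drive_tool(series="0 0 0.01 0 0 0 0; 0 0 0.01 0 0 0 0")

```text
time_s: 6.3
eef_pos: [470.5, 93.3, 46.3]
ee_rot: [0.002, -0.119, 0.993, -0.001]
force: [-0.4, -0.1, -0.1]
grip_width: -0.002
```

drive_tool(series="0 0 0.01 0 0 0 0; 0 0 0.01 0 0 0 0")

```text
time_s: 6.5
eef_pos: [470.4, 93.3, 44.9]
ee_rot: [0.002, -0.119, 0.993, -0.001]
force: [0.5, -0.6, -0.7]
grip_width: 0.003
```

drive_tool(series="0 0 0.01 0 0 0 0; 0 0 0.01 0 0 0 0")

```text
time_s: 6.7
eef_pos: [470.4, 93.3, 43.6]
ee_rot: [0.002, -0.119, 0.993, -0.001]
force: [-1.1, -0.9, 0.1]
grip_width: -0.0
```

drive_tool(series="0 0 0.01 0 0 0 0; 0 0 0.01 0 0 0 0")

```text
time_s: 6.9
eef_pos: [470.2, 93.3, 42.2]
ee_rot: [0.002, -0.119, 0.993, -0.001]
force: [1.0, 0.5, -0.0]
grip_width: 0.003
```

```bash
python3 -c "
from h import *
w=eyes.capture('wrist');a=w['frame'][200:290,250:370,::-1]
s=eyes.capture('scene');b=s['frame'][165:255,280:400,::-1]
cv2.imwrite('pics/w6.png',np.hstack([cv2.resize(x,(400,300),interpolation=cv2.INTER_CUBIC) for x in(a,b)]))
go([470.7,93.8,53.5]);print(proj(s,telemetry.sense()['eef_pos']))
"
```

```text
t 7.0 pos [470.3  93.3  42.3] F [ 0.2  0.3 -0.4] grip 0.001 shift [-0.005  0.003 -0.093] 
[[361.16982469 194.51018465]]
```

View pics/w6.png

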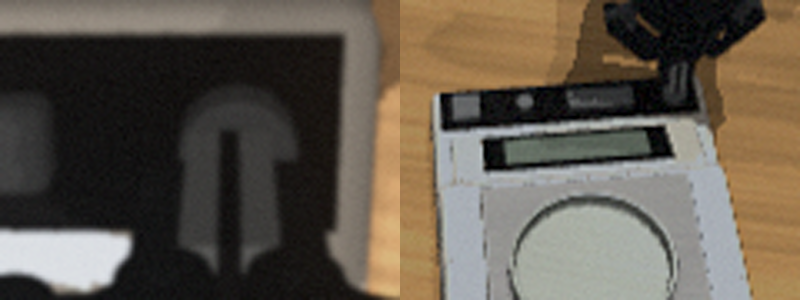

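The fingertips are over the power key and it has not gone down. The left half of the picture puts the tip at (228,130), and the apparent gap is ambiguous. I'll keep going down in guarded steps.

drive_tool(series="0 0 0.01 0 0 0 0; 0 0 0.02 0 0 0 0; 0 0 0.02 0 0 0 0")

```text
time_s: 7.3
eef_pos: [470.2, 93.3, 39.7]
ee_rot: [0.002, -0.119, 0.993, -0.001]
force: [-0.2, 0.8, 0.3]
grip_width: -0.002
```

drive_tool(series="0 0 0.01 0 0 0 0; 0 0 0.02 0 0 0 0; 0 0 0.02 0 0 0 0")

```text
time_s: 7.6
eef_pos: [470.1, 93.3, 37.2]
ee_rot: [0.002, -0.118, 0.993, -0.0]
force: [0.7, 0.5, -0.4]
grip_width: 0.004
```

```bash
python3 -c "
from h import *
s=eyes.capture('scene')
for z in (38,48,58,68,78): print(z,proj(s,[470.5,93.5,z]).round(1))
print(proj(s,[512,-75.2,58]), proj(s,[485.4,33.6,58]))
"
```

```text
38 [[361.1 195.5]]
48 [[361.4 193.3]]
58 [[361.7 191.2]]
68 [[362.1 188.9]]
78 [[362.4 186.7]]
[[299.13020398 195.88217478]] [[339.65040561 192.86999702]]
```

drive_tool(series="0 0 0.01 0 0 0 0; 0 0 0.02 0 0 0 0; 0 0 0.02 0 0 0 0")

```text
time_s: 7.95
eef_pos: [470.1, 93.3, 34.7]
ee_rot: [0.001, -0.119, 0.993, -0.0]
force: [0.2, 0.1, -0.2]
grip_width: 0.001
```

drive_tool(series="0 0 0.01 0 0 0 0; 0 0 0.02 0 0 0 0; 0 0 0.02 0 0 0 0")

```text
time_s: 8.25
eef_pos: [470.2, 93.3, 32.3]
ee_rot: [0.001, -0.119, 0.993, -0.0]
force: [0.7, 0.9, 3.7]
grip_width: 0.002
```

drive_tool(series="0 0 0.01 0 0 0 0; 0 0 0.02 0 0 0 0; 0 0 0.02 0 0 0 0")

```text
time_s: 8.55
eef_pos: [470.2, 93.3, 29.9]
ee_rot: [0.002, -0.118, 0.993, -0.0]
force: [-0.8, -0.1, 5.1]
grip_width: 0.004
```

Contact is found: 3.7 N at z=32.3 and 5.1 N at z=29.9. The power key is fully pressed, and the shut tips end about 22 mm short of the reported TCP. Lifting, then moving to the tare bar.

drive_tool(series="0 0 -0.1 0 0 0 0; 0 0 -0.25 0 0 0 0; 0 0 -0.25 0 0 0 0")

```text
time_s: 8.85
eef_pos: [471.4, 93.3, 62.0]
ee_rot: [0.003, -0.119, 0.993, -0.001]
force: [-0.2, -1.0, 0.1]
grip_width: -0.002
```

```bash
python3 -c "
from h import *
go([485.4,33.6,60],np.pi+.24)
go([485.4,33.6,31.5],np.pi+.24)
"
```

```text
t 8.85 pos [471.4  93.3  62. ] F [-0.2 -1.   0.1] grip -0.002 shift [ 0.004 -0.511  0.018] turn [-0.005  0.013 -0.005]
t 8.85 pos [471.4  93.3  62. ] F [-0.2 -1.   0.1] grip -0.002 shift [ 0.005 -0.51   0.256] turn [-0.005  0.013 -0.005]
```

drive_tool(series="0 -0.3 0 0 0 0 0; 0 -0.51 0 0 0 0 0; 0 -0.51 0 0 0 0 0; 0 -0.51 0.15 0 0 0 0; 0 -0.51 0.21 0 0 0 0; 0 -0.51 0.235 0 0 0 0; 0 -0.51 0.25 0 0 0 0; 0 -0.51 0.255 0 0 0 0; 0 -0.51 0.255 0 0 0 0; 0 -0.51 0.255 0 0 0 0")

```text
time_s: 9.85
eef_pos: [486.2, 33.9, 31.9]
ee_rot: [0.004, -0.119, 0.993, -0.001]
force: [-1.1, 1.6, 2.5]
grip_width: 0.001
```

drive_tool(series="0 0 0.01 0 0 0 0; 0 0 0.018 0 0 0 0; 0 0 0.018 0 0 0 0")

```text
time_s: 10.15
eef_pos: [486.3, 33.9, 29.8]
ee_rot: [0.004, -0.119, 0.993, -0.001]
force: [-2.3, 1.6, 3.9]
grip_width: -0.003
```

```bash
python3 -c "
from h import *
go([485.4,33.6,31.5],np.pi+.24)
w=eyes.capture('scene');b=w['frame'][165:255,280:400,::-1];cv2.imwrite('pics/w7.png',cv2.resize(b,(800,600),interpolation=cv2.INTER_CUBIC))
go([485.4,33.6,31.5],np.pi+.24)
"
```

```text
t 10.15 pos [486.3  33.9  29.8] F [-2.3  1.6  3.9] grip -0.003 shift [ 0.007 -0.001 -0.014] turn [-0.005  0.015 -0.005]
t 10.2 pos [486.2  33.9  29.8] F [-2.   2.3  3.3] grip -0.005 shift [ 0.007 -0.001 -0.014] turn [-0.005  0.015 -0.005]
```

drive_tool(series="0 0 0.01 0 0 0 0; 0 0 0.014 0 0 0 0; 0 0 0.014 0 0 0 0")

```text
time_s: 10.5
eef_pos: [486.4, 33.9, 29.2]
ee_rot: [0.004, -0.119, 0.993, -0.001]
force: [-7.4, 1.7, 17.3]
grip_width: 0.004
```

The tare bar hit its stop at 17 N, so it is fully pressed. Lifting, opening the gripper and heading for the plug.

drive_tool(series="0 0 -0.3 0 0 0 0; 0 0 -0.7 0 0 0 0; 0 -0.4 -1 0 0 0 0; 0.2 -0.9 -1 0 0 0 1; 0.2 -1 -1 0 0 0 1; 0.2 -1 -1 0 0 0 1")

```text
time_s: 11.1
eef_pos: [490.6, -91.9, 149.5]
ee_rot: [0.005, -0.117, 0.993, -0.002]
force: [0.8, -0.3, -0.5]
grip_width: 0.503
```

drive_tool(series="0.25 -1 -0.3 0 0 0 1; 0.25 -1 -0.3 0 0 0 1; 0.25 -1 -0.3 0 0 0 1; 0.25 -1 -0.3 0 0 0 1")

```text
time_s: 11.5
eef_pos: [489.2, -218.8, 186.4]
ee_rot: [0.005, -0.115, 0.993, -0.003]
force: [0.3, 0.8, -0.8]
grip_width: 0.994
```

drive_tool(series="0.2 -0.9 0 0 0 0 1; 0.2 -0.9 0 0 0 0 1; 0.2 -0.9 0 0 0 0 1; 0.2 -0.9 0 0 0 0 1; 0.2 -0.9 0 0 0 0 1")

```text
time_s: 12.0
eef_pos: [490.7, -327.9, 186.5]
ee_rot: [0.005, -0.115, 0.993, -0.002]
force: [0.3, -0.1, -0.8]
grip_width: 0.998
```

```bash
python3 -c "
from h import *
go([492,-351,200],np.pi+.24)
w=eyes.capture('wrist')
r=nets.spot_in('long_plug',w);print([(np.round(x['rect']).tolist(),round(x['confidence'],2)) for x in r])
print(proj(w,[[492,-351,80],[492,-351,0]]))
t=eyes.capture('top')
f=t['frame'][180:260,370:490,::-1]
cv2.imwrite('pics/w8.png',np.vstack([w['frame'][:,:,::-1],cv2.resize(f,(300,200),interpolation=cv2.INTER_CUBIC)] if 0 else [w['frame'][:,:,::-1]]))
"
```

```text
t 12.0 pos [ 490.7 -327.9  186.5] F [ 0.3 -0.1 -0.8] grip 0.998 shift [ 0.032 -0.191 -0.112] turn [-0.011  0.019 -0.018]
[([303.0, 228.0, 334.0, 282.0], 0.73), ([194.0, 118.0, 247.0, 164.0], 0.71), ([277.0, 152.0, 313.0, 200.0], 0.59)]
[[296.20188932 182.73816228]
 [301.24225267 165.78752649]]
```

View pics/w8.png

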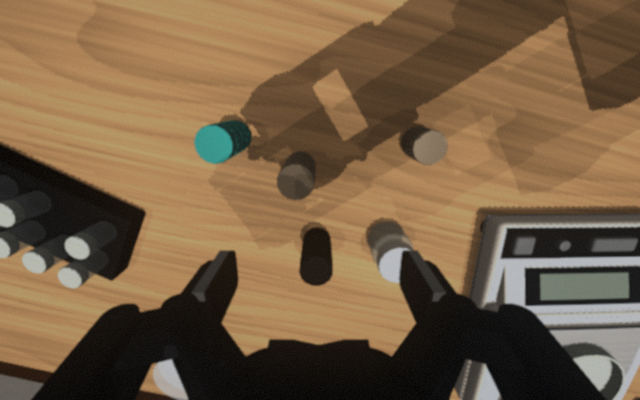

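The long plug's top is at (296,181), matching the prediction of (296,183). Turquoise is at (214,144), black at (315,270), the jar at (393,263) and the short plug at (430,147).

```bash
python3 -c "
from h import *
w=eyes.capture('wrist');s=telemetry.sense();q=s['ee_rot'];r=R.from_quat(q[[1,2,3,0]])
L=atz(w,(296,181.3),80);print('long',L)
for n,uv,z in [('turq',(214,144),80),('black',(315,270),80),('jar',(393,263),72),('short',(430,147),50)]:
    P=atz(w,uv,z);d=r.inv().apply(P-L);print(n,P.round(1),'rel tool',d.round(1))
go([L[0],L[1],120],np.pi+.24)
"
```

```text
long [ 491.01126333 -351.60158276   80.        ]
turq [ 472.9 -436.    80. ] rel tool [ 37.  -78.    0.2]
black [ 586.  -310.1   80. ] rel tool [-102.    18.6    0.9]
jar [ 561.6 -225.    72. ] rel tool [-97.7 107.    8.2]
short [ 429.4 -221.3   50. ] rel tool [ 30.4 141.2  28.7]
t 12.2 pos [ 490.8 -328.1  187.2] F [-0.4  0.4  0.4] grip 0.999 shift [ 0.049 -0.187  0.561] turn [-0.014  0.02  -0.017]
```

drive_tool(series="0.049 -0.187 0.4 -0.014 0.02 -0.017 1; 0.049 -0.187 0.8 -0.014 0.02 -0.017 1; 0.049 -0.187 0.95 -0.014 0.02 -0.017 1; 0.049 -0.187 0.95 -0.014 0.02 -0.017 1; 0.049 -0.187 0.95 -0.014 0.02 -0.017 1")

```text
time_s: 12.7
eef_pos: [492.1, -351.8, 74.5]
ee_rot: [0.0, -0.12, 0.993, -0.001]
force: [-0.3, -0.0, 0.8]
grip_width: 1.0
```

```bash
python3 -c "
from h import *
go([491.0,-351.6,8],np.pi+.24)
w=eyes.capture('wrist');save(w,'w9.png');print(proj(w,[491,-351.6,80]))
"
```

```text
t 12.7 pos [ 492.1 -351.8   74.5] F [-0.3 -0.   0.8] grip 1.0 shift [0.009 0.004 0.555] turn [-0.003  0.002  0.002]
[[319.30600126 235.3116673 ]]
```

View pics/w9.png

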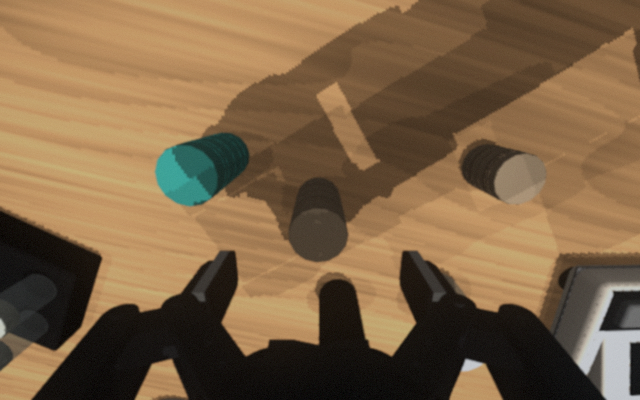

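The plug is centred between the jaws at (318,234), against (319,235) predicted. Descending and gripping.

drive_tool(series="0.01 0 0.25 0 0 0 1; 0.01 0 0.45 0 0 0 1; 0.01 0 0.555 0 0 0 1; 0.01 0 0.555 0 0 0 1; 0.01 0 0.555 0 0 0 1")

```text
time_s: 13.25
eef_pos: [492.1, -353.2, 10.2]
ee_rot: [0.002, -0.12, 0.993, -0.002]
force: [0.4, -0.7, 0.1]
grip_width: 1.001
```

drive_tool(series="0 0 0 0 0 0 0.3; 0 0 0 0 0 0 0.3; 0 0 0 0 0 0 0.3; 0 0 0 0 0 0 0.3; 0 0 0 0 0 0 0.3; 0 0 0 0 0 0 0.3; 0 0 0 0 0 0 0.3; 0 0 0 0 0 0 0.3", newtons=35)

```text
time_s: 14.05
eef_pos: [492.3, -353.2, 10.8]
ee_rot: [0.002, -0.12, 0.993, -0.002]
force: [-1.0, 1.7, 6.0]
grip_width: 0.435
```

drive_tool(series="0 0 -0.1 0 0 0 0.3; 0 0 -0.3 0 0 0 0.3; 0 0 -0.6 0 0 0 0.3; 0 0 -0.9 0 0 0 0.3; 0 0 -1 0 0 0 0.3; 0 0 -1 0 0 0 0.3")

```text
time_s: 14.65
eef_pos: [492.1, -353.2, 132.2]
ee_rot: [0.003, -0.12, 0.993, -0.004]
force: [-0.5, -0.2, -2.2]
grip_width: 0.435
```

```bash
python3 -c "
from h import *
go([492,-352,195],np.pi+.24)
w=eyes.capture('wrist');save(w,'w10.png')
"
```

```text
t 14.65 pos [ 492.1 -353.2  132.2] F [-0.5 -0.2 -2.2] grip 0.435 shift [-0.004  0.006 -0.524] turn [-0.015  0.009  0.002]
```

View pics/w10.png

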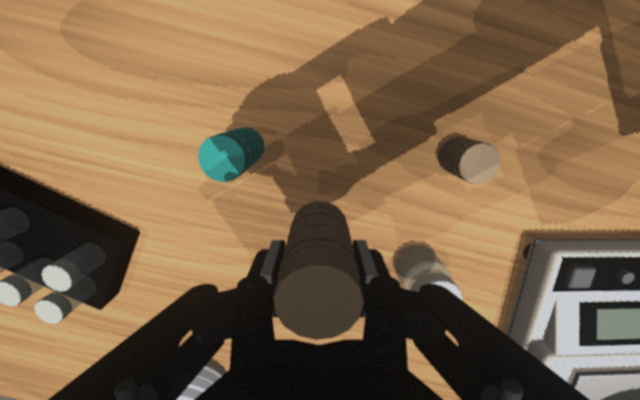

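The plug is held upright between the jaws, centred at column 320. The −2.2 N reading matches its weight. Carrying it to the dish.

drive_tool(series="0 0 -0.25 0 0 0 0.3; -0.1 0.1 -0.5 -0.015 0.01 0 0.3; -0.3 0.3 -0.52 -0.015 0.01 0 0.3; -0.5 0.6 -0.52 -0.015 0.01 0 0.3; -0.7 0.9 -0.52 -0.015 0.01 0 0.3; -0.75 1 -0.52 -0.015 0.01 0 0.3; -0.75 1 -0.52 -0.015 0.01 0 0.3")

```text
time_s: 15.4
eef_pos: [549.9, -212.3, 190.3]
ee_rot: [-0.003, -0.122, 0.993, 0.002]
force: [0.4, -0.4, -2.2]
grip_width: 0.436
```

drive_tool(series="-0.2 0.25 0 0 0 0 0.3; -0.4 0.55 0 0 0 0 0.3; -0.6 0.8 0 0 0 0 0.3; -0.75 1 0 0 0 0 0.3; -0.75 1 0 0 0 0 0.3; -0.75 1 0 0 0 0 0.3")

```text
time_s: 16.0
eef_pos: [608.0, -75.2, 189.3]
ee_rot: [-0.004, -0.121, 0.993, 0.002]
force: [0.4, -1.2, -1.6]
grip_width: 0.438
```

```bash
python3 -c "
from h import *
go([666,48,195],np.pi+.24)
"
```

```text
t 16.0 pos [608.  -75.2 189.3] F [ 0.4 -1.2 -1.6] grip 0.438 shift [-0.716  0.88  -0.047] turn [ 0.012 -0.013  0.007]
```

drive_tool(series="-0.2 0.2 0 0 0 0 0.3; -0.4 0.5 0 0.012 -0.013 0.007 0.3; -0.6 0.75 0 0.012 -0.013 0.007 0.3; -0.716 0.88 0 0.012 -0.013 0.007 0.3; -0.716 0.88 0 0.012 -0.013 0.007 0.3; -0.716 0.88 0 0.012 -0.013 0.007 0.3; -0.716 0.88 0 0.012 -0.013 0.007 0.3")

```text
time_s: 16.7
eef_pos: [665.6, 45.9, 189.1]
ee_rot: [-0.0, -0.119, 0.993, -0.0]
force: [-0.1, -0.2, 0.0]
grip_width: 0.437
```

```bash
python3 -c "
from h import *
go([666,48,120],np.pi+.24)
go([666,48,99],np.pi+.24)
s=eyes.capture('scene');b=s['frame'][150:300,270:430,::-1];cv2.imwrite('pics/w11.png',cv2.resize(b,(640,600),interpolation=cv2.INTER_CUBIC))
"
```

```text
t 16.7 pos [665.6  45.9 189.1] F [-0.1 -0.2  0. ] grip 0.437 shift [-0.007  0.016  0.576] turn [-0.001 -0.001 -0.005]
t 16.7 pos [665.6  45.9 189.1] F [-0.1 -0.2  0. ] grip 0.437 shift [-0.008  0.016  0.751] turn [-0.001 -0.001 -0.005]
```

View pics/w11.png

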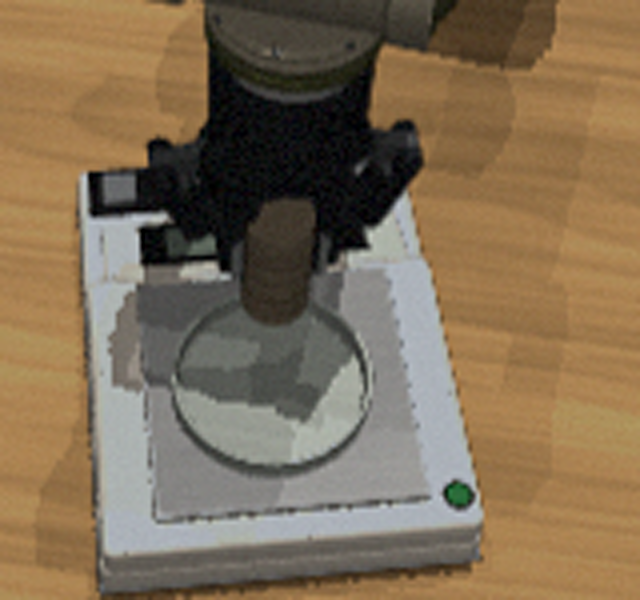

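The plug hangs over the dish, at column 277 against dish centre 272. Lowering, then creeping to contact.

drive_tool(series="0 0.01 0.15 0 0 0 0.3; 0 0.016 0.35 0 0 0 0.3; 0 0.016 0.55 0 0 0 0.3; 0 0.016 0.64 0 0 0 0.3; 0 0.016 0.68 0 0 0 0.3; 0 0.016 0.7 0 0 0 0.3; 0 0.016 0.7 0 0 0 0.3")

```text
time_s: 17.45
eef_pos: [665.6, 47.7, 106.1]
ee_rot: [0.0, -0.119, 0.993, -0.0]
force: [-0.3, -0.5, -2.0]
grip_width: 0.438
```

drive_tool(series="0 0 0.01 0 0 0 0.3; 0 0 0.02 0 0 0 0.3; 0 0 0.02 0 0 0 0.3")

```text
time_s: 17.75
eef_pos: [665.7, 47.7, 104.0]
ee_rot: [0.001, -0.119, 0.993, -0.0]
force: [0.0, 0.1, -1.7]
grip_width: 0.436
```

drive_tool(series="0 0 0.01 0 0 0 0.3; 0 0 0.01 0 0 0 0.3")

```text
time_s: 17.95
eef_pos: [665.6, 47.8, 102.6]
ee_rot: [0.001, -0.119, 0.993, -0.0]
force: [-0.0, 1.2, -1.5]
grip_width: 0.434
```

drive_tool(series="0 0 0.01 0 0 0 0.3; 0 0 0.012 0 0 0 0.3; 0 0 0.012 0 0 0 0.3")

```text
time_s: 18.25
eef_pos: [665.6, 47.8, 101.1]
ee_rot: [0.001, -0.119, 0.993, -0.0]
force: [0.4, -0.0, -1.4]
grip_width: 0.435
```

drive_tool(series="0 0 0.01 0 0 0 0.3; 0 0 0.01 0 0 0 0.3")

```text
time_s: 18.45
eef_pos: [665.5, 47.8, 99.7]
ee_rot: [0.0, -0.119, 0.993, -0.0]
force: [-0.8, -0.4, -1.5]
grip_width: 0.435
```

drive_tool(series="0 0 0.008 0 0 0 0.3; 0 0 0.008 0 0 0 0.3")

```text
time_s: 18.65
eef_pos: [665.5, 47.8, 98.6]
ee_rot: [0.0, -0.119, 0.993, -0.0]
force: [0.2, -0.1, -1.5]
grip_width: 0.438
```

drive_tool(series="0 0 0.008 0 0 0 0.3; 0 0 0.008 0 0 0 0.3")

```text
time_s: 18.85
eef_pos: [665.5, 47.8, 97.9]
ee_rot: [0.0, -0.119, 0.993, -0.0]
force: [-0.3, -0.1, 0.4]
grip_width: 0.437
```

drive_tool(series="0 0 0.008 0 0 0 0.3; 0 0 0.008 0 0 0 0.3")

```text
time_s: 19.05
eef_pos: [665.6, 47.8, 97.2]
ee_rot: [0.001, -0.119, 0.993, -0.0]
force: [-1.3, 0.1, 2.2]
grip_width: 0.436
```

The plug is in contact, with about 4 N on the pan. Releasing gently and lifting.

drive_tool(series="0 0 0 0 0 0 0.5; 0 0 0 0 0 0 0.6; 0 0 0 0 0 0 0.7; 0 0 0 0 0 0 0.8; 0 0 0 0 0 0 0.8")

```text
time_s: 19.55
eef_pos: [665.6, 47.8, 97.2]
ee_rot: [0.001, -0.119, 0.993, -0.0]
force: [-0.1, -1.0, -0.4]
grip_width: 0.798
```

drive_tool(series="0 0 -0.1 0 0 0 0.8; 0 0 -0.35 0 0 0 0.8; 0 0 -0.7 0 0 0 0.8; 0 0 -1 0 0 0 0.8; 0 0 -1 0 0 0 0.8")

```text
time_s: 20.05
eef_pos: [667.2, 47.8, 224.3]
ee_rot: [0.006, -0.119, 0.993, -0.002]
force: [-0.2, 0.1, 0.7]
grip_width: 0.803
```

```bash
python3 -c "
from h import *
go([512,-75.2,150],np.pi+.24)
s=eyes.capture('scene')
print([(x['rect'],x['confidence']) for x in nets.spot_in('long_plug',s)])
print(proj(s,[[666,48,88],[666,48,168]]))
"
```

```text
t 20.05 pos [667.2  47.8 224.3] F [-0.2  0.1  0.7] grip 0.803 shift [ 1.506 -0.688  0.605] turn [-0.009  0.023 -0.004]
[([197.7, 198.8, 218.3, 225.9], 0.95), ([166.5, 161.6, 191.2, 186.3], 0.84), ([329.9, 223.3, 346.9, 249.2], 0.58)]
[[337.57444096 244.7833655 ]
 [338.98028498 227.08730735]]
```

The plug is detected upright in the dish where expected. Now to the print key.

drive_tool(series="0.3 -0.15 0 0 0 0 0.8; 0.6 -0.3 0 0 0 0 0.8; 0.9 -0.45 0 0 0.02 0 0; 1 -0.6 0 0 0.02 0 0; 1 -0.68 0 0 0.02 0 0; 1 -0.68 0 0 0.02 0 0; 1 -0.68 0 0 0.02 0 0")

```text
time_s: 20.85
eef_pos: [568.5, -59.1, 217.5]
ee_rot: [-0.004, -0.119, 0.993, -0.001]
force: [-0.4, -0.3, 0.5]
grip_width: 0.003
```

```bash
python3 -c "
from h import *
go([512,-75.2,110],np.pi+.24)
"
```

```text
t 20.85 pos [568.5 -59.1 217.5] F [-0.4 -0.3  0.5] grip 0.003 shift [ 0.482 -0.019  0.9  ] turn [-0.002 -0.016 -0.004]
```

drive_tool(series="0.3 0 0.2 0 -0.016 0 0; 0.48 -0.02 0.6 0 -0.016 0 0; 0.48 -0.02 0.9 0 -0.016 0 0; 0.48 -0.02 0.9 0 -0.016 0 0; 0.48 -0.02 0.9 0 -0.016 0 0; 0.48 -0.02 0.9 0 -0.016 0 0")

```text
time_s: 21.45
eef_pos: [514.0, -75.2, 111.9]
ee_rot: [0.002, -0.119, 0.993, -0.001]
force: [0.4, 0.4, 0.0]
grip_width: 0.003
```

```bash
python3 -c "
from h import *
go([512,-75.2,40],np.pi+.24)
w=eyes.capture('wrist');print(proj(w,[512,-75.2,58]),proj(w,telemetry.sense()['eef_pos']))
print([(x['rect'],x['confidence']) for x in nets.spot_in('print_key',w)])
g=w['frame'].astype(int).sum(2)//3
cv2.imwrite('pics/w12.png',cv2.resize(w['frame'][160:280,240:400,::-1],(800,600),interpolation=cv2.INTER_CUBIC))
print(g[206,270:370:3])
"
```

```text
t 21.45 pos [514.  -75.2 111.9] F [0.4 0.4 0. ] grip 0.003 shift [0.018 0.006 0.599] turn [-0.006  0.006 -0.002]
[[319.33035983 202.78219671]] [[318.60025744 232.87185939]]
[([304.0, 189.6, 334.0, 214.7], 0.75)]
[128 128 125 125 128 126 100 114 124  39  24  20  29  48  48  47  51  50
  48  49  51  46  21  20  18  21  19  24  21  21  24  24  20  20]
```

The print key is detected at (319,202), in line with the prediction of (319,203). Pressing.

drive_tool(series="0.018 0.005 0.25 0 0 0 0; 0.018 0.005 0.5 0 0 0 0; 0.018 0.005 0.58 0 0 0 0; 0.018 0.005 0.62 0 0 0 0; 0.018 0.005 0.64 0 0 0 0; 0.018 0.005 0.66 0 0 0 0; 0.018 0.005 0.67 0 0 0 0; 0.018 0.005 0.67 0 0 0 0")

```text
time_s: 22.35
eef_pos: [512.4, -75.6, 32.0]
ee_rot: [0.003, -0.119, 0.993, -0.002]
force: [1.2, -0.8, 2.1]
grip_width: -0.002
```

drive_tool(series="0 0 0.008 0 0 0 0; 0 0 0.01 0 0 0 0; 0 0 0.01 0 0 0 0")

```text
time_s: 22.65
eef_pos: [512.4, -75.6, 31.0]
ee_rot: [0.003, -0.119, 0.993, -0.002]
force: [-0.2, 0.7, 3.4]
grip_width: -0.003
```

drive_tool(series="0 0 0.01 0 0 0 0; 0 0 0.012 0 0 0 0; 0 0 0.012 0 0 0 0")

```text
time_s: 22.95
eef_pos: [512.5, -75.7, 29.5]
ee_rot: [0.003, -0.119, 0.993, -0.002]
force: [-0.4, 1.2, 3.2]
grip_width: 0.004
```

drive_tool(series="0 0 0.008 0 0 0 0; 0 0 0.01 0 0 0 0; 0 0 0.01 0 0 0 0")

```text
time_s: 23.25
eef_pos: [512.5, -75.7, 29.3]
ee_rot: [0.003, -0.119, 0.993, -0.002]
force: [-4.7, 1.7, 14.2]
grip_width: 0.003
```

The print key is at its stop (14 N). Lifting away and taking a final look.

drive_tool(series="0 0 -0.3 0 0 0 0; 0 0 -0.7 0 0 0 0; 0 0 -1 0 0 0 0; 0.3 -0.3 -1 0 0 0 0; 0.6 -0.7 -1 0 0 0 0; 0.6 -0.9 -1 0 0 0 0; 0.6 -0.9 -1 0 0 0 0")

```text
time_s: 23.95
eef_pos: [466.8, -200.7, 149.0]
ee_rot: [0.003, -0.117, 0.993, -0.002]
force: [0.3, 0.2, 0.4]
grip_width: 0.002
```

```bash
python3 -c "
from h import *
s=eyes.capture('scene');t=eyes.capture('top')
b=cv2.resize(s['frame'][150:300,160:410,::-1],(800,480),interpolation=cv2.INTER_CUBIC)[:,:]
c=cv2.resize(t['frame'][120:240,265:385,::-1],(400,400),interpolation=cv2.INTER_CUBIC)
a=cv2.resize(s['frame'][150:300,160:410,::-1],(400,240),interpolation=cv2.INTER_CUBIC)
d=cv2.resize(s['frame'][180:280,280:400,::-1],(400,333),interpolation=cv2.INTER_CUBIC)
o=np.zeros((573,800,3),np.uint8);o[:400,:400]=c;o[:240,400:]=a;o[240:573,400:]=d
cv2.imwrite('pics/fin.png',o);go([512,-75,110])
"
```

```text
t 24.05 pos [ 467.1 -197.4  148.8] F [ 0.   0.2 -0. ] grip -0.003 shift [-0.603  0.905  0.323]
```

I've used all 12 pictures, so the last check is numeric.

```bash
python3 -c "
from h import *
a=cv2.imread('pics/scene1.png')[:,:,::-1].astype(int);s=eyes.capture('scene');b=s['frame'].astype(int)
for n in ['long_plug','short_plug_center','jar_center','brush_grip','dish']: print(n,[(np.round(x['rect'],0).tolist(),round(x['confidence'],2)) for x in nets.spot_in(n,s)][:3])
print('plug expected',proj(s,[[666,48,88],[666,48,168]]).round(1).tolist())
for n,(l,t,r,d) in dict(short=(249,166,267,184),jar=(237,193,257,224),black=(199,198,219,225),turq=(168,161,190,189),brush=(453,200,510,243)).items(): print(n,'mean diff',abs(a-b)[t:d,l:r].mean().round(1))
t=eyes.capture('top');print('top',[(np.round(x['rect'],0).tolist(),round(x['confidence'],2)) for x in nets.spot_in('long_plug',t)],proj(t,[[666,48,88],[666,48,168]]).round(1).tolist())
"
```

```text
long_plug [([328.0, 223.0, 348.0, 251.0], 0.94), ([170.0, 161.0, 190.0, 190.0], 0.65), ([201.0, 200.0, 218.0, 223.0], 0.6)]
short_plug_center [([250.0, 165.0, 266.0, 186.0], 0.8)]
jar_center [([236.0, 192.0, 257.0, 223.0], 0.57)]
brush_grip [([452.0, 200.0, 505.0, 244.0], 0.62)]
dish [([311.0, 224.0, 363.0, 267.0], 0.64)]
plug expected [[337.6, 244.8], [339.0, 227.1]]
short mean diff 26.3
jar mean diff 10.6
black mean diff 6.5
turq mean diff 6.0
brush mean diff 7.4
top [([412.0, 186.0, 432.0, 202.0], 0.75), ([304.0, 153.0, 322.0, 173.0], 0.69)] [[312.1, 163.0], [311.4, 157.7]]
```

The plug stands in the dish and the bystanders are where they were (the short plug's brightness difference fits the arm's shadow). Handing in.

```bash
python3 -c "
from h import *
print(ctrl.finish_job())"
```

```text
the job is handed in; nothing more can be done
None
```

I handed the job in at about 24 s on the robot clock. I pressed power, then tare, stood the long stone plug upright in the dish and released it, then pressed print. I never pressed the menu key. No verdict came back, and I never read the balance display, so the presses rest on force readings alone.

**Key presses:**

| Key | Peak force | Result |
|---|---|---|
| Power | 5.1 N | Near full travel, about 4.5 mm down |
| Tare | 17 N | At its stop |
| Print | 14 N | At its stop |

**Plug:** the networks found it upright in the dish, within a few pixels of the expected spot in both the scene and top views. It was set down with about 4 N.

**Bystanders:** the short plug, jar, brush and dish were found at their starting pixels. The black and turquoise look-alikes barely changed in the picture. The short plug's patch did change in brightness (26 against 6–11 for the others). I put that down to the arm's shadow, because its detected position had not moved.

**What disagreed or failed:**
- **Finger length:** the shut fingertips ended about 23 mm short of the reported TCP. I found this by creeping down on the power key and used it for the later presses and the grasp.
- **Final look:** my last picture was refused because the 12-picture limit was reached. The closing checks were numeric only.

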